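Set a board against the fence and flip stop of a crosscut sled

ROBOT

A 6-joint arm with a two-finger parallel gripper is mounted at the origin on the work surface. World frame = base frame: x ahead of the robot, y to its left, z up, the work surface at z = 0. Lengths are in m, angles in rad, forces in N, time in s.
With the tool pointing down it reaches from about 0.375 to 0.9 m from the base axis. Payload 3.1 kg.
Tool frame: the origin (TCP) lies at the very end of the fingers, on their centre line; the grasp point (between the pads) lies 19 mm behind it (grip_depth is the distance from the TCP to the grasp point, in m); z points along the fingers, y is the line along which they close (so a half turn about z gives the same grasp; the last joint's range is limited). The gripper opens to 85 mm and grips with 20 to 120 N. Pads are 22 mm wide; open, the fingers measure 114 mm over their backs; the gripper's body (76 mm by 85 mm) begins 54 mm behind the grasp point. The pads swing forward as they close: fully open they stand 13 mm farther back than shut.
Start: joints at [-1.518, 0.527, 1.433, -0, 1.181, -0.178], TCP at [0.144, -0.608, 0.231] pointing down, gripper open.
Joint ranges: [-3.08, 3.08], [-0.75, 2.2], [0.22, 2.44], [-1.43, 4.57], [0, 2.65], [-2.85, 2.85]. Speed limits (rad/s): [2.79, 2.79, 3.14, 3.14, 3.14, 3.14].

INTERFACE

Orientations are given as a unit quaternion [x, y, z, w].
In Python, from station import * gives the robot as it stands.
- The arm moves only by the tool apply_moves, never from a script. Its argument "plan" is a list of rows, each a list of 7 numbers: the shift along the tool's x, y, z in m, then the turn, a rotation vector about the tool's x, y, z in rad, then the gripper command: -1 is fully open, 1 is shut, values between are in proportion. In form: [[dx, dy, dz, wx, wy, wz, jaw], ...]. A call has 1 to 8 rows; each row shifts and turns the commanded pose from where the row before left it, along the tool's axes as they then stand; what a row does not reach is not made up. A row lasts 1/8 s, in which the tool goes at most 62.5 mm and 10.7 degrees, less where a joint would pass 70% of its speed; a pose out of reach is approached as far as the arm can. A call is refused whole if a number of a shift passes 0.0625 or a number of a turn 0.188, either way. A call with a gripper value outside its range is refused whole. The fingers move at their own pace and stop on an object; "force" is the grip in N (left out, the last holds). Time passes only in rows, so rows that do not move let the fingers close. It gives the time, the measured TCP pose, the force, the opening and the grip force at its end, in the units of the state.
- sense(): the state, without advancing time (a new reading comes with each control period).
- snapshot(name): name is "scene" or "top"; returns the picture (384x512x3 uint8, red, green, blue); there is no depth.
- calibration(name): a dict with "camera_matrix" (3x3 intrinsics, pixels), "k1" (the pictures are not rectified: a ray, as slopes to the right and down, at radius r is drawn at 1 + k1 r^2 times it, then the intrinsics apply), "R" (3x3) and "t" (3): a world point X has camera coordinates R X + t. Camera axes: x right, y down, z forward; pixel columns grow to the right and rows downward; lengths in m; the calibration is good to about 2 mm. A picture is of the moment at which its call begins. calibration takes no time and is no camera call.
- sign_off(): hands the job in; it is judged then, once.
The state is a dict: "t": time; "q": joint angles; "qd": joint speeds; "tau": joint torques, N m; "tcp_pos": TCP position; "tool_rot": TCP orientation; "force": force on the tool from outside, world axes, zero at the start; "ft_torque": the same for the moment, N m; "finger_gap": opening from 0.0 (shut) to 1.0 (fully open); "gripper_force": force on a finger pad.
Only numpy, scipy, OpenCV 4.12 (cv2) and the standard library are available. Lean on these libraries where they do the work, as an engineer would, in place of code of your own. Each camera call takes 0.05 s, during which the arm holds its last target. There are 200 camera calls.

TASK

Set the long board up for its cut on the crosscut sled: first swing the sled's raised flip stop fully down, then push the board flat against the fence that carries the stop and along it until its end butts against the stop. Just nudge it with the fingertips: the board must slide on the sled, not be picked up or tipped. Leave the short offcut, the pencil, the glue bottle and the push stick where they are, and finish clear of everything.

Things in the scene. Friction and masses are not known exactly. Their poses are not given: they have to be found in the camera images.
- sled: Crosscut sled, fixed: plywood base 360 (x) x 600 (y) x 12 mm. Origin: centre of its underside, on the saw table; x points squarely to the fence, y along the fence to the robot's left. Brown fence 38 mm thick, face at x = +100 mm, top with aluminium track 57 mm above the saw table. Front rail at the robot's edge, x = -180 to -161 mm, top at 54 mm. Dark kerf line at y = 0.
- fence (a point): Point on the fence's face at the middle of its length (sled x = +100 mm, y = 0), at the height of the base's upper surface (12 mm above the saw table). Axes as the sled's.
- board: The long board, plain dark wood, 70 (x) x 220 (y) x 22 mm high, about 0.18 kg, lying loose on the sled base, askew and some 20 to 100 mm short of the fence. Origin: centre of its underside. x across its width (the +x long edge is the one that goes against the fence), y along its length to its left end, z up.
- board_end (a point): Centre of the board's left end face (board y = +110 mm, 11 mm above its underside): the end that goes against the stop.
- stop_pivot (a point): Flip stop's hinge pin (runs along sled y), at mid thickness of the arm: 13 mm in front of the fence's face, 64 mm above the saw table. Axes as the sled's. The aluminium carriage (34 mm along y, 14 high, black knob up to 85 mm above the saw table) sits on the fence beside the arm on its +y side, from 13 mm in front of the face to 27 mm behind it.
- stop_tip (a point): Middle of the free end of the stop's arm, 48 mm from the pin. The arm is an aluminium bar 22 mm wide, 12 mm thick along y, with a rounded upper end of radius 11 mm round the pin.
- stop_line (a point): Point on the fence's face, at the height of the base's upper surface, in the plane of the arm's -y side, that is where the board's left end comes to rest (6 mm to the -y side of the arm's middle). Axes as the sled's.
- stop_arm (a joint): Angle of the flip stop's arm, rad: 0 fully down against its own end stop (hanging before the fence, free end 4 mm above the sled base, arm front 24 mm before the fence's face), 1.57 level and pointing at the robot, 2.6 the upper limit, leaning up. It stays where it is left; about 1 N at its free end moves it. Only when down does it stop the board.
- offcut: Bystander: a short offcut of the same dark wood, 70 x 50 x 22 mm high, loose on the sled base to the left of the stop. Origin: centre of its underside.
- pencil: Bystander: flat red carpenter's pencil, 150 x 14 x 8 mm high plus a 20 mm point, loose on the sled base near the robot, left. Origin: centre of its underside, x along it to the point.
- glue: Bystander: white glue bottle, 60 mm across, 170 mm tall, on the saw table left of the sled. Origin: centre of its foot.
- push_stick: Bystander: plywood push stick, about 320 mm long, 12 mm thick, lying on the saw table right of the sled. Origin: underside, middle of its 200 mm blade; x along it to its front.

How it is judged:
On the way, in this order (a step that is already met when the one before it is completed fails the run):
1. the flip stop is swung fully down (value of joint stop_arm below 0.07 rad), for 0.2 s.
2. the board lies flat against the fence with its left end against the stop (value of joint stop_arm below 0.07 rad and x of board in the frame of fence between -0.0385 and -0.032 m and angle between the y axis of board and the y axis of sled, either way round below 0.02 rad and y of board_end in the frame of stop_line between -0.0035 and 0.003 m and z of board in the frame of sled below 0.015 m), for 0.2 s.
At the end, for the whole second after the job is handed in: Stop arm down (0.07 rad), before the board is in place; board flat on the sled, at rest, long edge against the fence (3.5 mm, parallel within 0.02 rad), left end against the stop (3.5 mm); offcut, pencil, glue bottle and push stick within 15 mm of their starts (all of step 2 and linear speed of board below 0.01 m/s and angle between board's own z axis and vertical below 0.03 rad and distance of each of offcut, pencil, glue, push_stick from where it was at the start of the episode below 0.015 m); the robot touches nothing.
It fails at once if the board is lifted more than 10 mm off the sled (z of board in the frame of sled above 0.022 m).
It fails at once if the board is tipped (angle between board's own z axis and vertical above 0.15 rad).
It fails at once if offcut, pencil, glue bottle or push stick is disturbed (moved over 15 mm) (distance of any of offcut, pencil, glue, push_stick from where it was at the start of the episode above 0.015 m).
It also fails if it takes over 61 s, if anything falls off the work surface, if the arm or the gripper's body presses on something with over 40 N, if the wrist force passes 120 N, or if a joint passes its speed limit or range.

## Working session

There is one attempt and no reset: what is moved stays moved. The work goes in short steps, Python scripts to look and compute and a tool call to move; the robot and the scene stay as the last step left them, time stands still between calls to the robot, and variables do not carry over. Pictures are saved under pics/ and viewed, at most 10 in all, crops included, and the job is handed in when it is done.

Besides the shell and the picture viewer there is one more tool, called after ">>>" by a JSON object that holds its "api" and its "payload", one argument or row to a line. apply_moves: Moves the arm, as the interface text tells. Its arguments: {"type":"object","properties":{"plan":{"type":"array"},"force":{"type":"number"}},"required":["plan"]}

```bash
mkdir -p pics; ls; python3 - <<'E'
from station import *
import cv2,numpy as np
for n in("scene","top"):
    im=snapshot(n); cv2.imwrite(f"pics/{n}0.png",im[:,:,::-1]); c=calibration(n)
    print(n,{k:np.round(v,4).tolist() for k,v in c.items()})
a=[cv2.imread(f"pics/{n}0.png") for n in("scene","top")]
for n,i in zip(("s","t"),a): cv2.imwrite(f"pics/{n}big.png",cv2.resize(i,(800,600),interpolation=cv2.INTER_CUBIC))
print(sense())
E
```

```text
pics
scene {'camera_matrix': [[387.7953, 0.0, 252.0905], [0.0, 387.7953, 195.9932], [0.0, 0.0, 1.0]], 'k1': 0.0189, 'R': [[0.2395, 0.9708, 0.0158], [0.5219, -0.115, -0.8452], [-0.8187, 0.2107, -0.5342]], 't': [-0.1381, -0.1981, 1.6054]}
top {'camera_matrix': [[489.3918, 0.0, 254.1321], [0.0, 489.3918, 190.8554], [0.0, 0.0, 1.0]], 'k1': -0.1105, 'R': [[-0.0186, -0.9996, -0.0232], [-0.9889, 0.0218, -0.1466], [0.1471, 0.0202, -0.9889]], 't': [0.0133, 0.5432, 1.3477]}
{'t': 0.1, 'q': array([-1.51750102e+00,  5.28370262e-01,  1.43375568e+00, -7.58643784e-06,
        1.18138920e+00, -1.78481324e-01]), 'qd': array([ 0.00017879, -0.00076903, -0.00275202, -0.00228595,  0.00030697,
        0.00076417]), 'tau': array([-2.95286918e-04, -4.43304527e+01, -1.78586054e+01, -2.53204880e-04,
        3.84891275e-03,  9.28818110e-06]), 'tcp_pos': array([ 0.14357077, -0.6076395 ,  0.23043915]), 'tool_rot': array([ 9.93291835e-01,  1.15630472e-01,  5.66269669e-05, -9.59582215e-04]), 'force': array([ 0.30412335, -0.49931012, -0.54615841]), 'ft_torque': array([0.0016375 , 0.03973698, 0.00798963]), 'gripper_force': 0.0, 'finger_gap': 1.0011952888252524}
```

View pics/sbig.png

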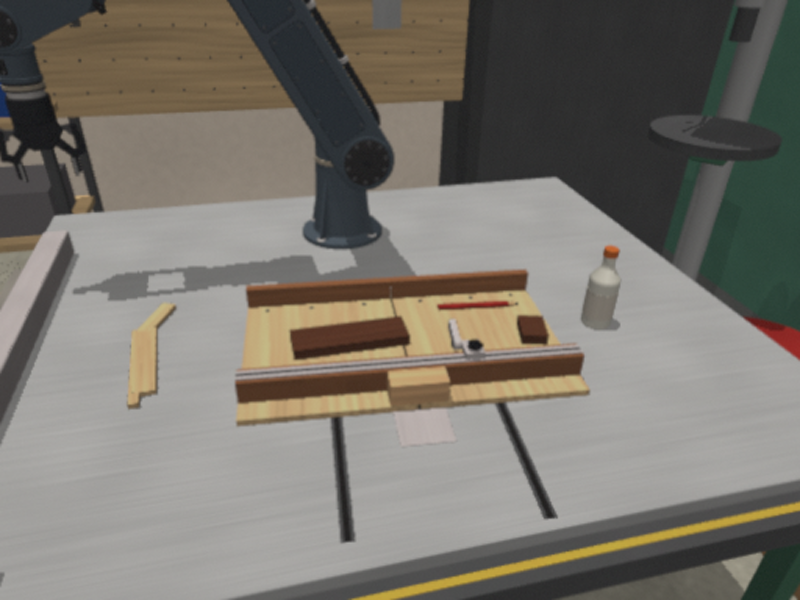

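View pics/tbig.png

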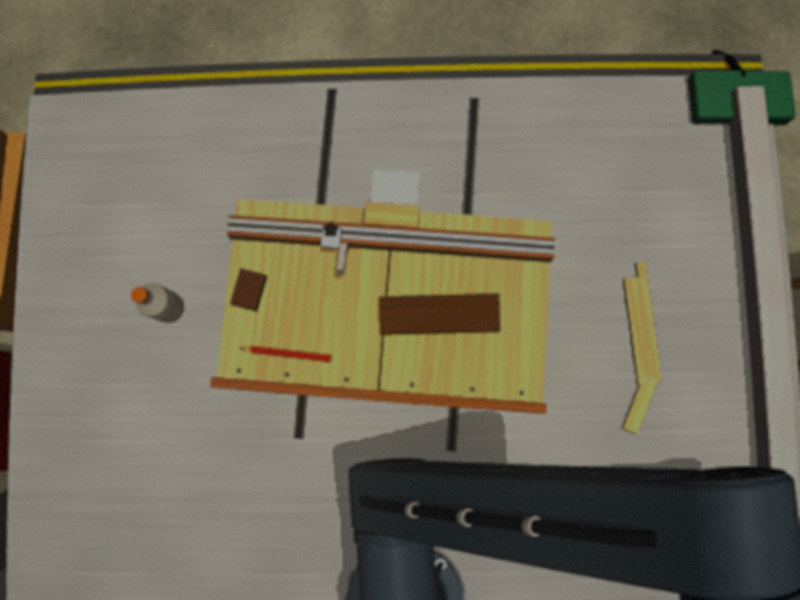

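The scene view shows the sled with the dark board at about (350,337), the stop arm standing up at (456,333), its knob at (475,345), and the offcut at (532,329). In the top view (800 px scale) the board is at (440,313), the stop pivot near (342,243) with its tip near (340,270), and the rail corners are at about (211,385) and (545,411).

```bash
cat > h.py <<'E'
from station import *
import cv2,numpy as np
def cam(n):
    c=calibration(n); K=np.array(c["camera_matrix"]);R=np.array(c["R"]);t=np.array(c["t"])
    return K,np.array([c["k1"],0,0,0.]),R,t
def ray(n,p):
    K,d,R,t=cam(n); u=cv2.undistortPoints(np.array(p,float).reshape(-1,1,2),K,d,None,None).reshape(-1,2)
    return -R.T@t,np.c_[u,np.ones(len(u))]@R
def onz(n,p,z):
    C,D=ray(n,p); return C+D*((z-C[2])/D[:,2])[:,None]
def proj(n,X):
    K,d,R,t=cam(n); return cv2.projectPoints(np.array(X,float).reshape(-1,1,3),cv2.Rodrigues(R)[0],t,K,d)[0].reshape(-1,2)
def fit(A,B): # 2D rigid A->B
    a,b=A.mean(0),B.mean(0);H=(A-a).T@(B-b);th=np.arctan2(H[0,1]-H[1,0],H[0,0]+H[1,1])
    r=np.array([[np.cos(th),-np.sin(th)],[np.sin(th),np.cos(th)]]);return th,r,b-r@a
E
python3 - <<'E'
from h import *
im=cv2.imread("pics/top0.png");hsv=cv2.cvtColor(im,cv2.COLOR_BGR2HSV)
print("C",ray("top",[[0,0]])[0],ray("scene",[[0,0]])[0])
for p in [(440,313),(300,391),(300,238),(280,320),(250,290)]: print(p,hsv[int(p[1]/1.5625),int(p[0]/1.5625)])
s=1.5625
P=np.array([[211,385],[545,411],[228,236],[553,258]])/s; 
W=np.vstack([onz("top",P[:2],.05),onz("top",P[2:],.04)])
print(W)
c=im[115:275,130:365]; cv2.imwrite("pics/c1.png",cv2.resize(c,None,fx=3.4,fy=3.4,interpolation=cv2.INTER_CUBIC))
m=((hsv[...,2]<95)&(hsv[...,1]>120)&(hsv[...,0]<15)).astype(np.uint8)
cs,_=cv2.findContours(m,0,2)
for k in cs:
    if cv2.contourArea(k)>150: print(cv2.contourArea(k),cv2.minAreaRect(k)); 
E
```

```text
C [ 0.33919301 -0.02574445  1.41273598] [ 1.45081556 -0.22694942  0.69235217]
(440, 313) [ 11 180  75]
(300, 391) [ 13 205 133]
(300, 238) [ 12 186 119]
(280, 320) [ 25 136 154]
(250, 290) [ 13 174  72]
[[ 0.391631    0.33932276  0.05      ]
 [ 0.33465804 -0.2555936   0.05      ]
 [ 0.667172    0.31440972  0.04      ]
 [ 0.61145028 -0.28443962  0.04      ]]
304.0 ((3.0, 263.0), (76.0, 6.0), 90.0)
1573.5 ((280.5992736816406, 200.66156005859375), (22.6112003326416, 75.15917205810547), 88.8982925415039)
309.5 ((158.5283203125, 185.15093994140625), (15.659103393554688, 22.252408981323242), 15.945395469665527)
```

View pics/c1.png

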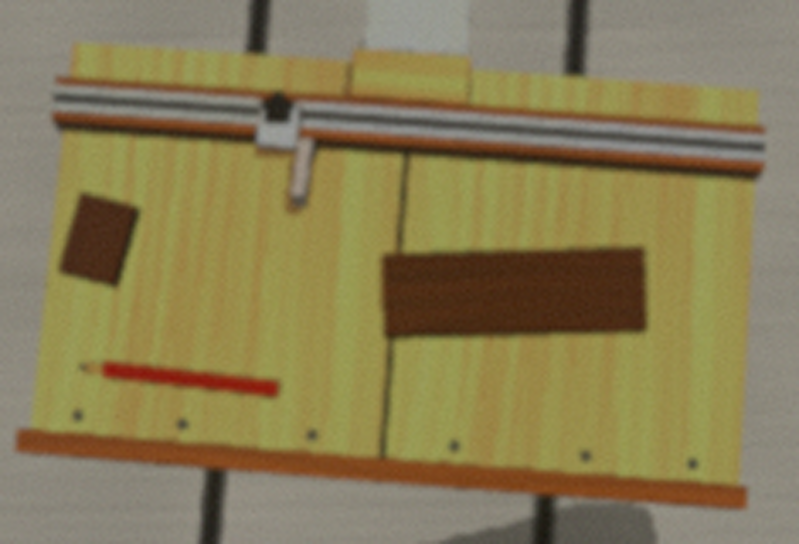

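The crop (3.4x, offset 130,115) shows these points:
- Rail: outer corners (17,449) and (745,507).
- Fence: back top corners (57,78) and (765,128).
- Kerf: meets the fence at (408,152).
- Stop arm: (305,140) to (297,205), leaning towards the robot.
- Carriage: (278,135).
- Board: (384,257), (643,249), (645,328), (387,336).

```bash
python3 - <<'E'
from h import *
f=lambda L:np.array(L,float)/3.4+[130,115]-0.35
pts=[((17,449),.054,(-.18,.3)),((745,507),.054,(-.18,-.3)),((20,430),.054,(-.161,.3)),((747,488),.054,(-.161,-.3)),((57,78),.057,(.138,.3)),((765,128),.057,(.138,-.3)),((408,152),.012,(.1,0)),((385,457),.054,(-.161,0))]
W=np.array([onz("top",f([p]),z)[0,:2] for p,z,_ in pts]);S=np.array([s for *_,s in pts])
th,r,t=fit(S,W);print("sled",th,t,"res mm",np.round((W-(S@r.T+t))*1e3,1).tolist())
np.savez("sled.npz",th=th,r=r,t=t)
tos=lambda w:(w-t)@r
B=onz("top",f([(384,257),(643,249),(645,328),(387,336)]),.034)[:,:2];b=tos(B);print("board corners sled",np.round(b,4).tolist(), "world",np.round(B,4).tolist())
print("sizes",np.linalg.norm(b-np.roll(b,1,0),axis=1),"centre",b.mean(0))
d=(b[0]-b[1]+b[3]-b[2]);print("ang",np.arctan2(-d[0],d[1]))
print("carriage edge -y (z.078)",tos(onz("top",f([(298,150),(257,146),(300,112)]),.078)[:,:2]))
# stop: arm tip top in top view & scene view; triangulate along plane y
for z in(.07,.08,.09,.1,.11): print(z,tos(onz("top",f([(297,200),(305,142),(291,206),(305,208)]),z)[:,:2]).round(3).tolist())
sc=np.array([[453,321],[459,345]])/1.5625
Cs,D=ray("scene",sc);Ct,E=ray("top",f([(297,203),(305,142)]))
for i in(0,1):
    A=np.c_[D[i],-E[i]];x=np.linalg.lstsq(A,Ct-Cs,rcond=None)[0];p=Cs+D[i]*x[0];q=Ct+E[i]*x[1]
    print("tri",tos(((p+q)/2)[:2]),(p+q)[2]/2,np.linalg.norm(p-q))
im=cv2.imread("pics/scene0.png")[185:245,265:345];cv2.imwrite("pics/c2.png",cv2.resize(im,(800,600),interpolation=cv2.INTER_CUBIC))
E
```

```text
sled -0.09640352347582634 [0.53880499 0.02428233] res mm [[2.1, -0.9], [1.9, 2.2], [-1.2, -1.4], [-1.7, 1.8], [-2.2, -0.1], [-2.2, 2.4], [2.6, -0.4], [0.8, -3.7]]
board corners sled [[0.0069, 0.0117], [0.0297, -0.2042], [-0.0365, -0.2098], [-0.0593, 0.0038]] world [[0.5468, 0.0353], [0.5487, -0.1819], [0.4822, -0.181], [0.4802, 0.0338]]
sizes [0.06659126 0.21713402 0.06650588 0.21482502] centre [-0.01480059 -0.09963673]
ang 0.10579952899195315
carriage edge -y (z.078) [[0.08378291 0.0868783 ]
 [0.08471376 0.12094452]
 [0.11580058 0.0881115 ]]
0.07 [[0.044, 0.085], [0.093, 0.083], [0.038, 0.089], [0.037, 0.078]]
0.08 [[0.042, 0.084], [0.09, 0.081], [0.036, 0.088], [0.036, 0.077]]
0.09 [[0.04, 0.083], [0.088, 0.08], [0.035, 0.087], [0.034, 0.076]]
0.1 [[0.038, 0.081], [0.086, 0.079], [0.033, 0.086], [0.032, 0.074]]
0.11 [[0.036, 0.08], [0.084, 0.078], [0.031, 0.085], [0.03, 0.073]]
tri [0.03943672 0.08520936] 0.0813218310433283 0.0037519211927579056
tri [0.09368439 0.08467104] 0.066545948115658 0.003341739845254563
```

View pics/c2.png

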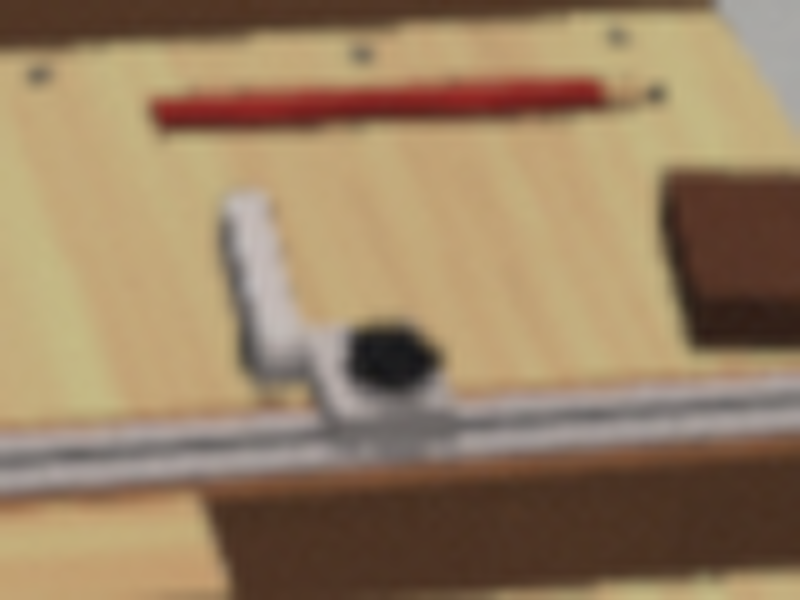

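The arm is close to level and leaning up slightly. Its tip is at about sled (0.04, 0.081, 0.08), which fits the given sizes. I'll align the tool with the sled, shut the jaw and approach.

>>> {"api": "apply_moves", "payload": {
  "plan": [
    [0,0,0,0,0,0.164,1],
    [0,0,0,0,0,0.164,1],
    [0.0236,-0.0466,0,0,0,0,1],
    [0.0236,-0.0466,0,0,0,0,1],
    [0.0236,-0.0466,0,0,0,0,1],
    [0.0236,-0.0466,0,0,0,0,1],
    [0.0236,-0.0466,0,0,0,0,1],
    [0.0236,-0.0466,0,0,0,0,1]
  ]
}}

```text
t: 1.1
tcp_pos: [0.312, -0.3419, 0.2311]
tool_rot: [0.999, -0.048, -0.0, -0.0]
force: [0.8, -0.2, 0.0]
finger_gap: 0.0
gripper_force: 0.0
```

>>> {"api": "apply_moves", "payload": {
  "plan": [
    [0.0236,-0.0466,0,0,0,0,1],
    [0.0236,-0.0466,0,0,0,0,1],
    [0.0236,-0.0466,0,0,0,0,1],
    [0.0236,-0.0466,0,0,0,0,1],
    [0.0236,-0.0466,0,0,0,0,1],
    [0.0236,-0.0466,0,0,0,0,1],
    [0.0236,-0.0466,0,0,0,0,1],
    [0,0,0,0,0,0,1]
  ]
}}

```text
t: 2.1
tcp_pos: [0.5083, -0.0319, 0.231]
tool_rot: [0.999, -0.045, 0.0, -0.0]
force: [-0.3, -0.4, 0.5]
finger_gap: 0.002
gripper_force: 0.0
```

```bash
cat >> h.py <<'E'
def st():
    z=np.load("sled.npz");s=sense();p=s["tcp_pos"];a=s["tool_rot"]
    print("t %.2f"%s["t"],"sled tcp",((p[:2]-z["t"])@z["r"]).round(4),"z %.4f"%p[2],"toolx yaw-sled %.4f"%(2*np.arctan2(a[1],a[0])-z["th"]),"F",s["force"].round(1),"gap %.2f"%s["finger_gap"],a.round(3))
E
python3 -c "
from h import *
st()"
```

```text
t 2.10 sled tcp [-0.025  -0.0588] z 0.2310 toolx yaw-sled 0.0056 F [-0.3 -0.4  0.5] gap 0.00 [ 0.999 -0.045  0.    -0.   ]
```

>>> {"api": "apply_moves", "payload": {
  "plan": [
    [0.0175,-0.0348,0.02,0,0,0.0056,1],
    [0.0175,-0.0348,0.02,0,0,0,1],
    [0.0175,-0.0348,0.02,0,0,0,1],
    [0.0175,-0.0348,0.02,0,0,0,1],
    [0,0,0,0,0,0,1]
  ]
}}

```text
t: 2.72
tcp_pos: [0.5902, 0.0975, 0.1492]
tool_rot: [0.999, -0.05, -0.002, 0.0]
force: [-0.3, -0.5, -0.1]
finger_gap: -0.001
gripper_force: 0.0
```

```bash
python3 -c "
from h import *
st()
a=snapshot('scene')[165:255,225:345];b=snapshot('top')[115:205,165:285]
cv2.imwrite('pics/c3.png',cv2.resize(np.vstack([a,b])[:,:,::-1],None,fx=3.33,fy=3.33,interpolation=cv2.INTER_CUBIC))
"
```

```text
t 2.73 sled tcp [0.0441 0.0778] z 0.1492 toolx yaw-sled -0.0034 F [-0.3 -0.5 -0.1] gap -0.00 [ 0.999 -0.05  -0.002  0.   ]
```

View pics/c3.png

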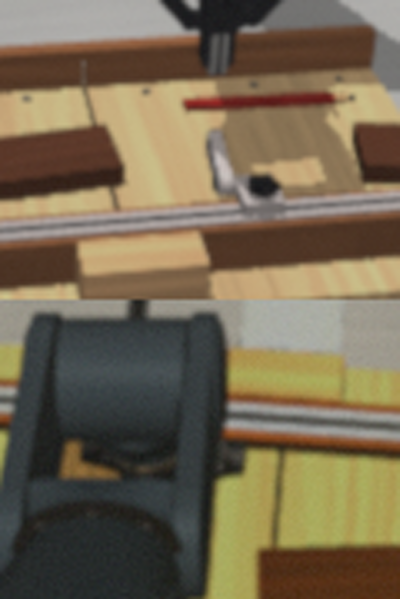

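The fingers hang above and in line with the stop arm in the scene crop (finger column ~218, arm 212–232), clear of the carriage. Next I push down.

>>> {"api": "apply_moves", "payload": {
  "plan": [
    [0,-0.001,0.025,0,0,0,1],
    [0,0,0.02,0,0,0,1],
    [0,0,0.015,0,0,0,1],
    [0,0,0.015,0,0,0,1],
    [0,0,0.014,0,0,0,1],
    [0,0,0.013,0,0,0,1],
    [0,0,0,0,0,0,1]
  ]
}}

```text
t: 3.7
tcp_pos: [0.5903, 0.0978, 0.0481]
tool_rot: [0.999, -0.051, -0.001, -0.0]
force: [0.2, -0.2, -0.7]
finger_gap: 0.001
gripper_force: 0.0
```

>>> {"api": "apply_moves", "payload": {
  "plan": [
    [0.004,0,0.007,0,0,0,1],
    [0.004,0,0.005,0,0,0,1],
    [0.004,0,0.003,0,0,0,1],
    [0.004,0,0,0,0,0,1],
    [0.002,0,0,0,0,0,1],
    [0,0,0,0,0,0,1]
  ]
}}

```text
t: 4.45
tcp_pos: [0.6086, 0.0959, 0.0341]
tool_rot: [0.999, -0.051, -0.0, 0.0]
force: [-1.6, -1.0, -1.4]
finger_gap: -0.004
gripper_force: 0.7
```

```bash
python3 -c "
from h import *
st()"
```

```text
t 4.45 sled tcp [0.0626 0.078 ] z 0.0341 toolx yaw-sled -0.0054 F [-1.6 -1.  -1.4] gap -0.00 [ 0.999 -0.051 -0.     0.   ]
```

>>> {"api": "apply_moves", "payload": {
  "plan": [
    [0.0015,0,0,0,0,0,1],
    [0.0015,0,0,0,0,0,1],
    [0,0,0,0,0,0,1]
  ]
}}

```text
t: 4.82
tcp_pos: [0.6086, 0.0959, 0.0342]
tool_rot: [0.999, -0.051, -0.003, 0.0]
force: [-6.1, -0.2, 3.0]
finger_gap: -0.002
gripper_force: 3.5
```

>>> {"api": "apply_moves", "payload": {
  "plan": [
    [0.0015,0,0,0,0,0,1],
    [0,0,0,0,0,0,1]
  ]
}}

```text
t: 5.08
tcp_pos: [0.6085, 0.0959, 0.0341]
tool_rot: [0.999, -0.051, -0.005, 0.0]
force: [-9.0, 0.1, 5.2]
finger_gap: -0.001
gripper_force: 4.8
```

>>> {"api": "apply_moves", "payload": {
  "plan": [
    [0.0015,0,0,0,0,0,1],
    [0,0,0,0,0,0,1]
  ]
}}

```text
t: 5.32
tcp_pos: [0.6085, 0.0959, 0.0341]
tool_rot: [0.999, -0.051, -0.007, 0.0]
force: [-11.2, 0.7, 7.5]
finger_gap: -0.002
gripper_force: 6.1
```

Contact is hard at x = 0.0626, where about 0.065 was expected. I'll back off and look.

>>> {"api": "apply_moves", "payload": {
  "plan": [
    [-0.025,0,0,0,0,0,1],
    [-0.03,0,-0.02,0,0,0,1],
    [-0.05,0,-0.05,0,0,0,1],
    [-0.05,0.03,-0.05,0,0,0,1],
    [-0.03,0.04,-0.04,0,0,0,1],
    [0,0.06,0,0,0,0,-0.2],
    [0,0.05,0,0,0,0,-0.2],
    [0,0,0,0,0,0,-0.2]
  ]
}}

```text
t: 6.32
tcp_pos: [0.4309, -0.0639, 0.1794]
tool_rot: [0.999, -0.054, 0.003, 0.001]
force: [0.4, 0.1, 0.4]
finger_gap: 0.6
gripper_force: 0.0
```

```bash
python3 -c "
from h import *
st()
a=snapshot('scene')[175:265,215:355];b=snapshot('top')[115:205,145:285]
cv2.imwrite('pics/c4.png',cv2.resize(np.vstack([a,b])[:,:,::-1],None,fx=3.33,fy=3.33,interpolation=cv2.INTER_CUBIC))
"
```

```text
t 6.33 sled tcp [-0.0989 -0.0982] z 0.1794 toolx yaw-sled -0.0113 F [0.4 0.1 0.4] gap 0.60 [ 0.999 -0.054  0.003  0.001]
```

View pics/c4.png

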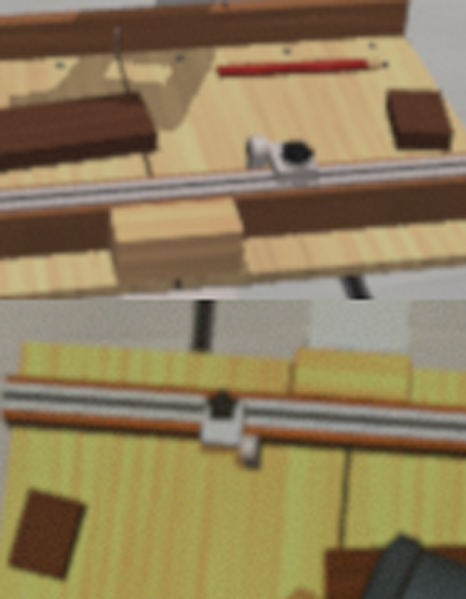

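The crop shows the arm hanging: only its rounded head shows beside the carriage in the scene view (258,152), and in the top view it is foreshortened to (249,436)–(249,467). I'll check that against a prediction.

```bash
python3 -c "
from h import *
z=np.load('sled.npz')
w=lambda s:[*(z['r']@np.array(s[:2])+z['t']),s[2]]
for a in(0,.1,.2,.3,.4):
  # lowest visible (robot-side) points: tip-front corner
  ax=np.array([-np.sin(a),-np.cos(a)]);nn=np.array([-np.cos(a),np.sin(a)])
  p=np.array([.087,.064])+.048*ax+.011*nn
  print(a,((proj('top',w((p[0],.081,p[1])))-[145,115])*3.33+[0,300]).round(0))
print('corner ref carriage front -y top', ((proj('top',w((.087,.087,.078)))-[145,115])*3.33+[0,300]).round(0))
"
```

```text
0 [[254. 470.]]
0.1 [[253. 475.]]
0.2 [[252. 480.]]
0.3 [[252. 484.]]
0.4 [[251. 488.]]
corner ref carriage front -y top [[241. 442.]]
```

The prediction matches an angle of 0 (row 467 seen, 470 predicted), so the stop is down. Next I lower the two open fingers behind the board.

>>> {"api": "apply_moves", "payload": {
  "plan": [
    [0,0,0.04,0,0,-0.011,-0.2],
    [0,0,0.04,0,0,0,-0.2],
    [0,0,0.04,0,0,0,-0.2],
    [0,0,0.028,0,0,0,-0.2],
    [0,0,0.012,0,0,0,-0.2],
    [0,0,0,0,0,0,-0.2]
  ]
}}

```text
t: 7.18
tcp_pos: [0.4289, -0.0592, 0.0179]
tool_rot: [0.999, -0.045, -0.0, -0.0]
force: [-0.5, -0.7, 1.1]
finger_gap: 0.596
gripper_force: 0.0
```

```bash
python3 -c "
from h import *
st()"
```

```text
t 7.17 sled tcp [-0.1013 -0.0936] z 0.0179 toolx yaw-sled 0.0072 F [-0.5 -0.7  1.1] gap 0.60 [ 0.999 -0.045 -0.    -0.   ]
```

>>> {"api": "apply_moves", "payload": {
  "plan": [
    [0.01,0.004,0,0,0,0.007,-0.2],
    [0.01,0,0,0,0,0,-0.2],
    [0.008,0,0,0,0,0,-0.2],
    [0.007,0,0,0,0,0,-0.2],
    [0.007,0,0,0,0,0,-0.2],
    [0.007,0,0,0,0,0,-0.2],
    [0.007,0,0,0,0,0,-0.2],
    [0.007,0,0,0,0,0,-0.2]
  ]
}}

```text
t: 8.18
tcp_pos: [0.4916, -0.0702, 0.0181]
tool_rot: [0.999, -0.049, -0.0, -0.0]
force: [-0.8, 0.0, -0.3]
finger_gap: 0.599
gripper_force: 0.5
```

>>> {"api": "apply_moves", "payload": {
  "plan": [
    [0.007,0,0,0,0,0,-0.2],
    [0.007,0,0,0,0,0,-0.2],
    [0.007,0,0,0,0,0,-0.2],
    [0.007,0,0,0,0,0,-0.2],
    [0.006,0,0,0,0,0,-0.2],
    [0.005,0,0,0,0,0,-0.2],
    [0.003,0,0,0,0,0,-0.2],
    [0,0,0,0,0,0,-0.2]
  ]
}}

```text
t: 9.18
tcp_pos: [0.5336, -0.0744, 0.0183]
tool_rot: [0.999, -0.049, 0.001, 0.0]
force: [-0.2, -0.7, -1.3]
finger_gap: 0.598
gripper_force: 0.0
```

```bash
python3 -c "
from h import *
st()"
```

```text
t 9.18 sled tcp [ 0.0043 -0.0987] z 0.0183 toolx yaw-sled -0.0014 F [-0.2 -0.7 -1.3] gap 0.60 [ 0.999 -0.049  0.001  0.   ]
```

>>> {"api": "apply_moves", "payload": {
  "plan": [
    [0.003,0,0,0,0,0,-0.2],
    [0.003,0,0,0,0,0,-0.2],
    [0.003,0,0,0,0,0,-0.2],
    [0.002,0,0,0,0,0,-0.2],
    [0,0,0,0,0,0,-0.2]
  ]
}}

```text
t: 9.8
tcp_pos: [0.5445, -0.0754, 0.0182]
tool_rot: [0.999, -0.049, 0.001, 0.0]
force: [-0.3, 0.1, 0.2]
finger_gap: 0.601
gripper_force: 0.3
```

>>> {"api": "apply_moves", "payload": {
  "plan": [
    [0.0015,0,0,0,0,0,-0.2],
    [0.0015,0,0,0,0,0,-0.2],
    [0,0,0,0,0,0,-0.2]
  ]
}}

```text
t: 10.18
tcp_pos: [0.5459, -0.0754, 0.0181]
tool_rot: [0.999, -0.049, -0.001, -0.0]
force: [-4.8, -1.5, 2.4]
finger_gap: 0.599
gripper_force: 2.2
```

```bash
python3 -c "
from h import *
st()"
```

```text
t 10.18 sled tcp [ 0.0166 -0.0985] z 0.0181 toolx yaw-sled -0.0009 F [-4.8 -1.5  2.4] gap 0.60 [ 0.999 -0.049 -0.001 -0.   ]
```

The board is at the fence. I'll seat it a little more, then retreat, shut the fingers and go to its right end.

>>> {"api": "apply_moves", "payload": {
  "plan": [
    [0.0015,0,0,0,0,0,-0.2],
    [0.0015,0,0,0,0,0,-0.2],
    [0,0,0,0,0,0,-0.2],
    [-0.02,0,0,0,0,0,-0.2],
    [-0.02,0,-0.03,0,0,0,-0.2],
    [0,0.05,-0.05,0,0,0,1],
    [0.03,0.055,0,0,0,0,1],
    [0.03,0.055,0,0,0,0,1]
  ]
}}

```text
t: 11.18
tcp_pos: [0.5572, -0.2335, 0.0941]
tool_rot: [0.999, -0.049, 0.003, 0.001]
force: [0.8, -0.4, 0.3]
finger_gap: 0.003
gripper_force: 0.0
```

>>> {"api": "apply_moves", "payload": {
  "plan": [
    [0.03,0.01,0,0,0,0,1],
    [0,0,0,0,0,0,1]
  ]
}}

```text
t: 11.42
tcp_pos: [0.5868, -0.2467, 0.0929]
tool_rot: [0.999, -0.05, 0.003, 0.001]
force: [-0.2, -0.2, -0.1]
finger_gap: -0.002
gripper_force: 0.0
```

```bash
python3 -c "
from h import *
st()
a=snapshot('scene')[175:265,135:335];b=snapshot('top')[115:225,165:365]
cv2.imwrite('pics/c5.png',cv2.resize(np.vstack([a,b])[:,:,::-1],None,fx=3,fy=3,interpolation=cv2.INTER_CUBIC))
"
```

```text
t 11.43 sled tcp [ 0.0739 -0.2651] z 0.0929 toolx yaw-sled -0.0030 F [-0.2 -0.2 -0.1] gap -0.00 [ 0.999 -0.05   0.003  0.001]
```

View pics/c5.png

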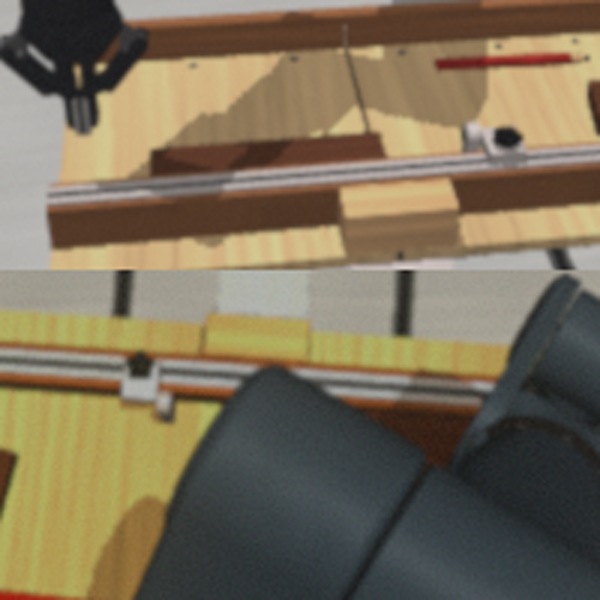

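The board lies along the fence in the scene view (150–385, 150), its left end just past the kerf. The fingers are clear of its right end. I'll lower and push along the fence.

>>> {"api": "apply_moves", "payload": {
  "plan": [
    [-0.009,0,0.02,0,0,-0.003,1],
    [0,0,0.03,0,0,0,1],
    [0,0,0.02,0,0,0,1],
    [0,0,0.004,0,0,0,1],
    [0,-0.01,0,0,0,0,1],
    [0,-0.01,0,0,0,0,1],
    [0,-0.008,0,0,0,0,1],
    [0,0,0,0,0,0,1]
  ]
}}

```text
t: 12.52
tcp_pos: [0.5774, -0.2142, 0.019]
tool_rot: [0.999, -0.047, 0.0, 0.0]
force: [0.3, -0.1, -0.3]
finger_gap: 0.002
gripper_force: 0.0
```

```bash
python3 -c "
from h import *
st()"
```

```text
t 12.53 sled tcp [ 0.0614 -0.2336] z 0.0190 toolx yaw-sled 0.0030 F [ 0.3 -0.1 -0.3] gap 0.00 [ 0.999 -0.047  0.     0.   ]
```

>>> {"api": "apply_moves", "payload": {
  "plan": [
    [0.003,-0.006,0,0,0,0.003,1],
    [0,-0.006,0,0,0,0,1],
    [0,-0.006,0,0,0,0,1],
    [0,-0.006,0,0,0,0,1],
    [0,-0.006,0,0,0,0,1],
    [0,-0.006,0,0,0,0,1],
    [0,-0.006,0,0,0,0,1],
    [0,-0.006,0,0,0,0,1]
  ]
}}

```text
t: 13.52
tcp_pos: [0.5849, -0.1672, 0.0185]
tool_rot: [0.999, -0.049, -0.0, 0.0]
force: [0.0, -2.3, 1.5]
finger_gap: 0.001
gripper_force: 1.2
```

>>> {"api": "apply_moves", "payload": {
  "plan": [
    [0,-0.005,0,0,0,0,1],
    [0,-0.004,0,0,0,0,1],
    [0,-0.003,0,0,0,0,1],
    [0,-0.003,0,0,0,0,1],
    [0,0,0,0,0,0,1]
  ]
}}

```text
t: 14.15
tcp_pos: [0.5862, -0.1522, 0.0183]
tool_rot: [0.999, -0.049, -0.0, -0.0]
force: [-0.1, -0.5, 0.6]
finger_gap: 0.001
gripper_force: 0.3
```

```bash
python3 -c "
from h import *
st()"
```

```text
t 14.15 sled tcp [ 0.0641 -0.1711] z 0.0183 toolx yaw-sled -0.0015 F [-0.1 -0.5  0.6] gap 0.00 [ 0.999 -0.049 -0.    -0.   ]
```

>>> {"api": "apply_moves", "payload": {
  "plan": [
    [0,-0.003,0,0,0,0,1],
    [0,-0.003,0,0,0,0,1],
    [0,-0.002,0,0,0,0,1],
    [0,0,0,0,0,0,1]
  ]
}}

```text
t: 14.65
tcp_pos: [0.5869, -0.1441, 0.0183]
tool_rot: [0.999, -0.049, -0.0, -0.0]
force: [-0.5, -0.0, 0.2]
finger_gap: -0.002
gripper_force: 0.0
```

>>> {"api": "apply_moves", "payload": {
  "plan": [
    [0,-0.002,0,0,0,0,1],
    [0,-0.002,0,0,0,0,1],
    [0,0,0,0,0,0,1]
  ]
}}

```text
t: 15.02
tcp_pos: [0.5874, -0.1404, 0.0183]
tool_rot: [0.999, -0.049, -0.0, -0.0]
force: [-0.1, -0.0, -0.0]
finger_gap: 0.0
gripper_force: 0.0
```

>>> {"api": "apply_moves", "payload": {
  "plan": [
    [0,-0.0015,0,0,0,0,1],
    [0,-0.0015,0,0,0,0,1],
    [0,0,0,0,0,0,1]
  ]
}}

```text
t: 15.4
tcp_pos: [0.5878, -0.1383, 0.0184]
tool_rot: [0.999, -0.049, 0.0, 0.0]
force: [-0.2, -2.5, -1.2]
finger_gap: -0.003
gripper_force: 1.7
```

>>> {"api": "apply_moves", "payload": {
  "plan": [
    [0,-0.0015,0,0,0,0,1],
    [0,-0.0015,0,0,0,0,1],
    [0,0,0,0,0,0,1]
  ]
}}

```text
t: 15.78
tcp_pos: [0.5886, -0.138, 0.0188]
tool_rot: [0.999, -0.048, 0.001, 0.002]
force: [-2.5, -12.0, -0.9]
finger_gap: 0.002
gripper_force: 5.6
```

```bash
python3 -c "
from h import *
st()
a=snapshot('scene')[175:265,135:335];b=snapshot('top')[115:225,165:365]
cv2.imwrite('pics/c6.png',cv2.resize(np.vstack([a,b])[:,:,::-1],None,fx=3,fy=3,interpolation=cv2.INTER_CUBIC))
"
```

```text
t 15.78 sled tcp [ 0.0651 -0.1568] z 0.0188 toolx yaw-sled 0.0001 F [ -2.5 -12.   -0.9] gap 0.00 [ 0.999 -0.048  0.001  0.002]
```

View pics/c6.png

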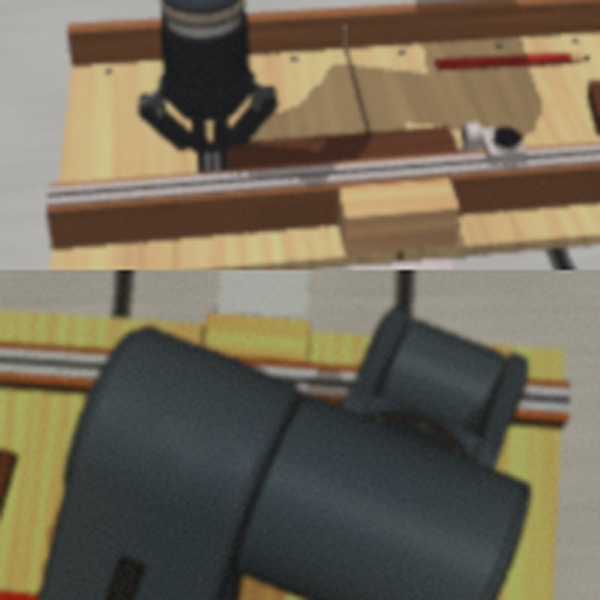

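The board's left end is against the stop (scene 460,140), and the push met a hard 12 N contact. I'll back off and square it up against the fence again.

>>> {"api": "apply_moves", "payload": {
  "plan": [
    [-0.002,0.015,0,0,0,0,1],
    [0,0.015,0,0,0,0,1],
    [0,0,-0.04,0,0,0,1],
    [-0.025,0,-0.05,0,0,0,1],
    [-0.035,-0.05,0,0,0,0,-0.2],
    [-0.035,-0.05,0,0,0,0,-0.2],
    [0,-0.05,0,0,0,0,-0.2],
    [0,0,0,0,0,0,-0.2]
  ]
}}

```text
t: 16.88
tcp_pos: [0.5025, -0.0031, 0.1087]
tool_rot: [0.999, -0.047, -0.0, -0.0]
force: [1.1, -0.9, -0.0]
finger_gap: 0.604
gripper_force: 0.0
```

```bash
python3 -c "
from h import *
st()"
```

```text
t 16.88 sled tcp [-0.0335 -0.0307] z 0.1087 toolx yaw-sled 0.0030 F [ 1.1 -0.9 -0. ] gap 0.60 [ 0.999 -0.047 -0.    -0.   ]
```

>>> {"api": "apply_moves", "payload": {
  "plan": [
    [0,0.004,0.04,0,0,0.003,-0.2],
    [0,0,0.04,0,0,0,-0.2],
    [0,0,0.01,0,0,0,-0.2],
    [0.012,0,0,0,0,0,-0.2],
    [0.012,0,0,0,0,0,-0.2],
    [0.01,0,0,0,0,0,-0.2],
    [0.007,0,0,0,0,0,-0.2],
    [0,0,0,0,0,0,-0.2]
  ]
}}

```text
t: 17.88
tcp_pos: [0.5446, -0.0141, 0.0189]
tool_rot: [0.999, -0.05, 0.001, 0.0]
force: [0.4, 0.2, 1.1]
finger_gap: 0.601
gripper_force: 0.0
```

```bash
python3 -c "
from h import *
st()"
```

```text
t 17.88 sled tcp [ 0.0095 -0.0376] z 0.0189 toolx yaw-sled -0.0041 F [0.4 0.2 1.1] gap 0.60 [ 0.999 -0.05   0.001  0.   ]
```

>>> {"api": "apply_moves", "payload": {
  "plan": [
    [0.003,0,0,0,0,-0.004,-0.2],
    [0.002,0,0,0,0,0,-0.2],
    [0.0015,0,0,0,0,0,-0.2],
    [0.0015,0,0,0,0,0,-0.2],
    [0,0,0,0,0,0,-0.2]
  ]
}}

```text
t: 18.5
tcp_pos: [0.551, -0.0147, 0.0183]
tool_rot: [0.999, -0.048, -0.001, -0.0]
force: [-1.2, -0.3, 1.0]
finger_gap: 0.599
gripper_force: 0.6
```

>>> {"api": "apply_moves", "payload": {
  "plan": [
    [0.0015,0,0,0,0,0,-0.2],
    [0.0015,0,0,0,0,0,-0.2],
    [0,0,0,0,0,0,-0.2]
  ]
}}

```text
t: 18.88
tcp_pos: [0.5517, -0.0146, 0.0182]
tool_rot: [0.999, -0.048, -0.003, -0.0]
force: [-5.6, -0.2, 4.3]
finger_gap: 0.602
gripper_force: 2.9
```

```bash
python3 -c "
from h import *
st()"
```

```text
t 18.88 sled tcp [ 0.0166 -0.0374] z 0.0182 toolx yaw-sled -0.0000 F [-5.6 -0.2  4.3] gap 0.60 [ 0.999 -0.048 -0.003 -0.   ]
```

The contact is at the same x as before, so the board is flush. I'll retreat well clear for a final look.

>>> {"api": "apply_moves", "payload": {
  "plan": [
    [-0.015,0,0,0,0,0,-0.2],
    [-0.02,0,0,0,0,0,-0.2],
    [-0.01,0,-0.05,0,0,0,-0.2],
    [0,0,-0.06,0,0,0,-0.2],
    [-0.03,0.05,-0.06,0,0,0,-0.2],
    [-0.03,0.06,0,0,0,0,-0.2],
    [-0.03,0.06,0,0,0,0,-0.2],
    [-0.03,0.06,0,0,0,0,-0.2]
  ]
}}

```text
t: 19.88
tcp_pos: [0.3844, -0.2069, 0.174]
tool_rot: [0.999, -0.048, 0.002, 0.001]
force: [0.7, -0.4, 0.1]
finger_gap: 0.6
gripper_force: 0.0
```

>>> {"api": "apply_moves", "payload": {
  "plan": [
    [-0.02,0.06,0,0,0,0,-0.2],
    [-0.02,0.06,0,0,0,0,-0.2],
    [-0.02,0.06,0,0,0,0,-0.2],
    [-0.02,0.06,0,0,0,0,-0.2],
    [0,0,0,0,0,0,-0.2]
  ]
}}

```text
t: 20.5
tcp_pos: [0.2815, -0.4394, 0.1738]
tool_rot: [0.999, -0.051, 0.001, 0.003]
force: [-0.1, 0.6, 0.2]
finger_gap: 0.602
gripper_force: 0.0
```

```bash
python3 -c "
from h import *
st()
im=snapshot('top');cv2.imwrite('pics/top9.png',im[:,:,::-1])
cv2.imwrite('pics/c7.png',cv2.resize(im[115:275,130:365][:,:,::-1],None,fx=3.4,fy=3.4,interpolation=cv2.INTER_CUBIC))
"
```

```text
t 20.50 sled tcp [-0.2115 -0.4863] z 0.1738 toolx yaw-sled -0.0063 F [-0.1  0.6  0.2] gap 0.60 [ 0.999 -0.051  0.001  0.003]
```

View pics/c7.png

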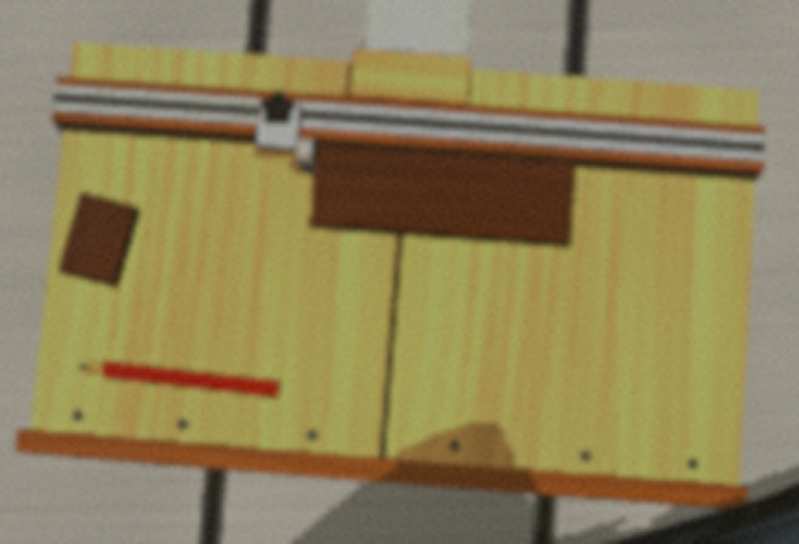

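The board lies flush along the fence, from (313,145) to (572,245), with its end against the hanging arm (296–313). The offcut and pencil haven't moved. I'll do one numeric check of the board's front edge against the rail and the end position, then sign off if both are consistent.

```bash
python3 -c "
from h import *
z=np.load('sled.npz');im=cv2.imread('pics/top9.png');v=cv2.cvtColor(im,cv2.COLOR_BGR2HSV)[...,2].astype(float)
def edge(cols,lo,hi,sgn):
    P=[]
    for c in cols:
        g=sgn*np.gradient(cv2.GaussianBlur(v[:,c:c+1],(1,5),0)[:,0])[lo(c):hi(c)];w=np.clip(g,0,None)**2;P.append((c,lo(c)+(w*np.arange(len(w))).sum()/w.sum()))
    return P
row=lambda c:182+(c-222)*17/257
P=edge([c for c in range(226,294) if abs(c-248)>4],lambda c:int(row(c)-4),lambda c:int(row(c)+5),1)
S=(onz('top',P,.034)[:,:2]-z['t'])@z['r'];k=np.polyfit(S[:,1],S[:,0],1);print('front edge slope',k[0],'x',S[:,0].mean(),S[:,0].std())
rr=lambda c:115+(430+(c-136)*3.4*58/727)/3.4
Q=edge([c for c in range(145,230)]+list(range(290,345)),lambda c:int(rr(c)-4),lambda c:int(rr(c)+4),-1)
T=(onz('top',Q,.054)[:,:2]-z['t'])@z['r'];print('rail inner slope',np.polyfit(T[:,1],T[:,0],1)[0],T[:,0].mean())
"
```

```text
front edge slope 0.0003931127086142823 x 0.02631759166895328 0.0002876177621501472
rail inner slope 0.0005340344778999922 -0.1598517158559745
```

The board is parallel to the rail within 0.001 rad, and its front edge lies at about 0.026–0.030 (expected 0.030, within the known 2–3 mm fit bias). Touch readings and the picture agree.

```bash
python3 -c "
from station import *
print(sign_off())"
```

```text
the job is handed in; nothing more can be done
None
```

I swung the flip stop down and slid the board flat against the fence until its end met the stop; the arm finished clear, the offcut and pencil look unmoved, I never went near the bottle or push stick, and the job is handed in with no verdict shown.

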